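# Feed a steel blank through a locked spring gate

### The job

Unlock the gate of the feed lane by turning its bar handle about a quarter turn, whichever way it will go (it is not marked, so try both ways). Then slide the single steel blank along the table, without ever lifting it, into the mouth of the lane and push it through the spring gate until all of it is past and the gate has swung shut behind it. Finally turn the handle back to its stop so that its bar again holds the gate shut, leaving the mandrel and the jar where they are.

Things in the scene. Friction and masses are not known exactly. Their poses are not given: they have to be found in the camera images.
- feed_lane: Grey steel feed lane fixed on the table; origin on the table in the middle of the gateway, x the feed direction (mouth at -x), z up. Straight walls, 22 mm high, 6 thick, inner faces at y = -42 and 42 mm, from x = -60 to 200 mm. No floor (the blank slides on the table) and no roof (fingers fit between the walls from above). Lock block 38 x 36 x 20 mm at x = 12, y = -81 mm.
- lane_mouth (a point): Middle of the lane's mouth, on the table, lane x = -114 mm. From x = -60 mm to here the walls flare out at 0.6 rad, to an opening of about 155 mm. Axes as the lane's.
- lane_end (a point): Middle of the inner face of the end wall (22 mm high), on the table, lane x = 200 mm. Axes as the lane's.
- gate_hinge_post (a point): Upright hinge axis of the spring gate on the +y wall, lane x = 0, y = 41 mm, 17 mm above the table. The gate is an aluminium plate across the lane from here towards -y, 82 mm long, 4 mm thick, from 3 to 32 mm above the table. The hinge post beside it is 34 mm high.
- gate (a joint): Swing of the spring gate, rad: 0 shut, 1.5 fully open, only towards +x of the lane. A light spring (about 0.55 to 1.5 N at its free edge) shuts it as soon as nothing is in its way; a thing must be about 82 mm past lane x = 0 to be clear of its swing. While locked it must not be forced: above about 4 N at its free edge the lock slips.
- lock (a joint): Turn of the lock handle, rad: 0 to 0.1 at the start. 0 is a hard stop (locked: a bar lies across the lane close behind the gate), 1.57 the other (bar clear of the lane, gate free). It grows in the loosening direction; whether that is clockwise or anticlockwise is not marked. It takes about 0.15 N m and stays where it is left. The bar passes above the blank, at 23 to 29 mm.
- lock_grip (a point): On the upright turning axis of the lock handle (lane x = 12, y = -81 mm), 50 mm above the table. The handle: a dark bar 60 mm long, 12 thick, 33 to 59 mm above the table, centred on the axis, its length along this point's y (along the lane's y when locked). Under it, along +y to 63 mm from the axis, the locking bar, 12 mm wide, top at 29 mm; hub 20 mm in diameter, top at 31 mm.
- blank: The single dark grey steel blank lying flat on the table before the mouth of the lane (not one of the stack at the left): 60 x 88 x 14 mm, 0.29 to 0.55 kg. Origin under its centre, on the table; z up. Its 88 mm length is its own y axis, within 0.35 rad of the lane's x at the start.
- mandrel: Bystander: steel mandrel with a T handle, 38 mm in diameter, 69 mm high, origin under its centre.
- jar: Bystander: plastic jar with a screw lid, 60 mm in diameter, 68 mm high, origin under its centre.
Not all that is in view belongs to the job. What is shaped like the blank but turquoise or yellow is not meant.

How it is judged:
By the outcome, as a careful person would: the job done as asked, in the order asked, and still so for the second after the job is handed in, with the robot touching nothing.
It also fails if it takes over 69 s, if anything falls off the work surface, if the arm or the gripper's body presses on something with over 40 N, if the wrist force passes 120 N, or if a joint passes its speed limit or range.

### The arm

A 6-joint arm with a two-finger parallel gripper is mounted at the origin on a cart in front of the work surface, level with it; the furniture and walls round the work are solid. World frame = base frame: x ahead of the robot, y to its left, z up, the work surface at z = 0. Lengths are in m, angles in degrees, forces in N, time in s.
With the tool pointing down it reaches from about 0.35 to 0.875 m from the base axis. Payload 4.2 kg.
Tool frame: the origin (TCP) lies on the front face of the gripper's body, between the roots of the fingers; the fingertips stand 70 mm ahead of it and the grasp point (between the pads) lies 51 mm ahead of it; x points along the fingers, y is the direction in which the jaws open and shut, and the axes are right-handed (so a half turn about x gives the same grasp; the last joint's range is limited). The gripper opens to 87 mm and grips with 3 to 60 N. Pads are 19 mm wide; open, the fingers measure 117 mm over their backs; the gripper's body (75 mm by 190 mm) begins 51 mm behind the grasp point.
Start: joints at [-56.459, 22.042, 0.453, 0, -68.411, -14.817], TCP at [0.201, -0.592, 0.292] pointing down, gripper open.
Joint ranges: [-179.83, 179.83], [-69.29, 118.12], [-61.27, 80.66], [-181.25, 117.63], [-171.15, -9.14], [-177.46, 177.46]. Speed limits (degrees/s): [159.86, 159.86, 180, 180, 180, 180].

### API

Orientations are given as a 3x3 rotation matrix whose columns are the frame's x, y, z axes.
In Python, from station import r, viewer, spotter gives the robot as it stands.
- The arm moves only by the tool move_arm, never from a script. Its argument "series" is a list that holds one entry, the list of rows, each a list of 7 numbers: the turn, a rotation vector about the world's x, y, z scaled (see below), then the shift along the world's x, y, z scaled (see below), then the opening, from 0 (shut) to 1 (fully open). A call has 1 to 20 rows; each row shifts and turns the pose as measured when the row begins; what a row does not reach is not made up. The controller multiplies each number of a shift by 60 mm and each number of a turn by 8 degrees. A row lasts 1/8 s, in which the tool goes at most 62.5 mm and 10.7 degrees, less where a joint would pass 70% of its speed; a pose out of reach is approached as far as the arm can. A call with a number of a shift or a turn outside -1 to 1 is refused whole. A call with a gripper value outside its range is refused whole. The fingers move at their own pace and stop on an object; the grip force is fixed at half the most. Time passes only in rows, so rows that do not move let the fingers close. It gives the time, the measured TCP pose, the force and the opening at its end, in the units of the state.
- r.sense(): the state, without advancing time (a new reading comes with each control period).
- viewer.capture(name): name is "scene" or "top"; returns (picture, depth): 384x512x3 uint8, red, green, blue; 384x512 float32, m along the optical axis (not along the pixel's ray), 0 where there is no reading.
- viewer.camera_params(name): a dict with "mtx" (3x3 intrinsics, pixels), "pose" (4x4, takes a point from camera to world coordinates). Camera axes: x right, y down, z forward; pixel columns grow to the right and rows downward; lengths in m; the calibration is good to about 2 mm. A picture is of the moment at which its call begins. camera_params takes no time and is no camera call.
- r.finish_job(): hands the job in, once; it reports no verdict.
Trained networks look in the newest picture that a camera, given by its name, has taken for a name from the list of things; names that differ only in an ending like _2 or _b are one class to them, and where a whole thing is asked for, a point or a joint stands for the part that bears it (a point fixed in the world has none). Each returns a list of dicts, best first, with "conf" (0 to 1); they miss things now and then, are a little off and sometimes report something else, mostly with a low value. They report only what shows in the picture. A call takes as long as a camera call. They do not tell look-alikes from the thing itself.
- spotter.find_in(camera, name): "centre" ([column, row] in pixels, amid what is visible of it).
- spotter.trace(camera, name): "mask" (384x512 bool, what is visible of it) and "centre" ([column, row] in pixels, amid what is visible of it).
The state is a dict: "time_s": time; "joints": joint angles; "joint_velocities": joint speeds; "effort": joint torques, N m; "tcp_pos": TCP position; "ee_rot": TCP orientation; "wrist_force": force on the tool from outside, world axes, zero at the start; "moment": the same for the moment, N m; "gripper_width": opening from 0.0 (shut) to 1.0 (fully open).
Only numpy, scipy, OpenCV 4.12 (cv2) and the standard library are available. Lean on these libraries where they do the work, as an engineer would, in place of code of your own. Each camera call takes 0.05 s, during which the arm holds its last target.

## Working session

There is one attempt and no reset: what is moved stays moved. The work goes in short steps, Python scripts to look and compute and a tool call to move; the robot and the scene stay as the last step left them, time stands still between calls to the robot, and variables do not carry over. Pictures are saved under pics/ and viewed, and the job is handed in when it is done.

Besides the shell and the picture viewer there is one more tool, called as name([rows], argument=value, ...), one row to a line, values as JSON. move_arm: Moves the arm, as the interface text tells. Its arguments: {"type":"object","properties":{"series":{"type":"array","items":{"type":"array","items":{"type":"array","items":{"type":"number","minimum":-1,"maximum":1}}}}},"required":["series"]}

```bash
ls; mkdir -p pics
cat > h.py <<'E'
import numpy as np, cv2
from station import r, viewer, spotter
def cap(n,f):
    p,d=viewer.capture(n); cv2.imwrite('pics/'+f+'.png',p[:,:,::-1]); np.save('pics/'+f+'.npy',d); return p,d
def w(n,u,v,d):
    c=viewer.camera_params(n);K=np.array(c['mtx']);P=np.array(c['pose'])
    u,v,d=map(np.asarray,(u,v,d))
    q=np.stack([(u-K[0,2])/K[0,0]*d,(v-K[1,2])/K[1,1]*d,d],-1)
    return q@P[:3,:3].T+P[:3,3]
E
python3 - <<'E'
from h import *
np.set_printoptions(precision=4,suppress=True)
for n in('scene','top'):
    cap(n,n+'0'); print(viewer.camera_params(n))
print(r.sense())
E
```

```text
pics
{'mtx': array([[427.9166,   0.    , 256.4905],
       [  0.    , 427.9166, 184.1358],
       [  0.    ,   0.    ,   1.    ]]), 'pose': array([[ 0.8817, -0.2542,  0.3976, -0.1   ],
       [-0.4719, -0.4771,  0.7414, -1.2136],
       [ 0.0012, -0.8413, -0.5406,  0.9642],
       [ 0.    ,  0.    ,  0.    ,  1.    ]])}
{'mtx': array([[443.6652,   0.    , 255.1671],
       [  0.    , 443.6652, 193.0246],
       [  0.    ,   0.    ,   1.    ]]), 'pose': array([[ 0.0127, -0.9867,  0.1619,  0.3348],
       [-0.9999, -0.0127,  0.001 , -0.019 ],
       [ 0.0011, -0.1619, -0.9868,  1.4842],
       [ 0.    ,  0.    ,  0.    ,  1.    ]])}
{'time_s': 0.1, 'joints': array([-56.4584,  22.0863,   0.3888,  -0.0258, -68.4104, -14.8142]), 'joint_velocities': array([ 0.0752, -0.2198,  0.1021,  0.0684,  0.071 ,  0.066 ]), 'effort': array([ -0.0004, -39.1689,  18.7935,   4.2319,   0.0134,  -0.0001]), 'tcp_pos': array([ 0.2005, -0.5915,  0.2913]), 'ee_rot': array([[-0.0007, -0.3209,  0.9471],
       [ 0.0018,  0.9471,  0.3209],
       [-1.    ,  0.0019, -0.0001]]), 'wrist_force': array([ 0.0799, -0.0989, -0.3484]), 'moment': array([ 0.0371, -0.0268,  0.0748]), 'gripper_width': 0.9994693571411112}
```

View pics/scene0.png

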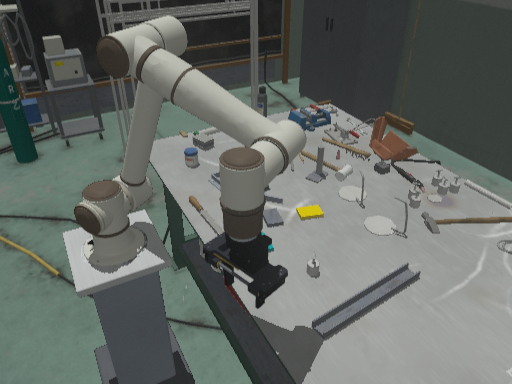

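View pics/top0.png

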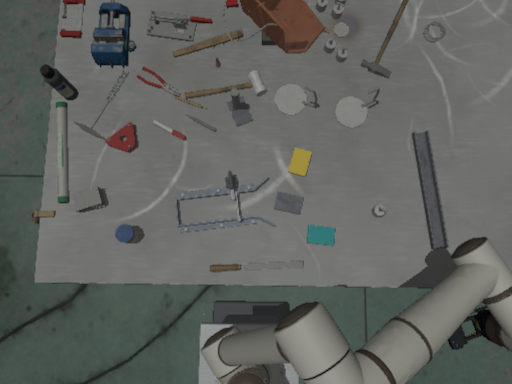

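Run:
```python
from h import *
p=cv2.imread('pics/top0.png'); cv2.imwrite('pics/c1.png',cv2.resize(p[150:260,160:360],None,fx=4,fy=4,interpolation=cv2.INTER_CUBIC))
p=cv2.imread('pics/scene0.png'); cv2.imwrite('pics/c2.png',cv2.resize(p[120:280,180:340],None,fx=3.7,fy=3.7,interpolation=cv2.INTER_CUBIC))
np.set_printoptions(precision=4,suppress=True)
print(r.sense()['time_s'])
d=np.load('pics/top0.npy')
for nm in ('blank','feed_lane','lock_grip','gate','gate_hinge_post','mandrel','jar'):
    for q in spotter.trace('top',nm)[:3]:
        m=q['mask']&(d>0);v,u=np.nonzero(m);X=w('top',u,v,d[m])
        rc=cv2.minAreaRect(X[:,:2].astype(np.float32)*1000)
        print(nm,round(q['conf'],2),np.round(q['centre'],1),m.sum(),'mean',X.mean(0),'z',np.percentile(X[:,2],[5,50,95]),rc)
print(r.sense()['time_s'])
```

```text
0.1
blank 0.94 [298.2 163.7] 475 mean [ 0.6849 -0.1682  0.0133] z [0.0053 0.0139 0.0187] ((687.53466796875, -169.6297149658203), (62.37058639526367, 96.77940368652344), 74.9055404663086)
blank 0.83 [287.9 205.1] 464 mean [ 0.5432 -0.129   0.0138] z [0.0084 0.0139 0.0194] ((544.3659057617188, -129.21652221679688), (87.88106536865234, 60.77227783203125), 77.6929702758789)
blank 0.75 [377.  211.2] 118 mean [ 0.517  -0.4237  0.0403] z [0.0217 0.0378 0.0704] ((517.5974731445312, -426.02117919921875), (37.492794036865234, 33.94141387939453), 83.92071533203125)
feed_lane 0.69 [222.8 191.8] 1661 mean [0.5293 0.1075 0.0115] z [-0.002   0.0063  0.0342] ((546.572265625, 103.3787612915039), (185.86058044433594, 293.8346252441406), 8.305713653564453)
lock_grip 0.59 [230.2 182. ] 118 mean [0.5971 0.0612 0.0448] z [0.0216 0.0535 0.0623] ((597.2650756835938, 62.585044860839844), (91.10025787353516, 14.937999725341797), 5.2037529945373535)
gate_hinge_post 0.79 [226.4 191.6] 1653 mean [0.5296 0.0989 0.0122] z [-0.0014  0.007   0.034 ] ((544.2159423828125, 89.11686706542969), (182.78472900390625, 320.8221130371094), 4.629261016845703)
mandrel 0.69 [379.2 209. ] 114 mean [ 0.5175 -0.423   0.0402] z [0.0201 0.0376 0.0705] ((519.1331787109375, -424.8326721191406), (34.68609619140625, 34.226318359375), 66.1091537475586)
mandrel 0.56 [223.9 193.7] 1259 mean [0.5305 0.1046 0.0123] z [-0.0009  0.0067  0.0379] ((544.6720581054688, 92.22998046875), (168.82969665527344, 310.3089599609375), 8.453743934631348)
jar 0.59 [128.6 235.8] 333 mean [0.4297 0.3927 0.0606] z [0.0246 0.0663 0.0721] ((430.40557861328125, 397.6703796386719), (57.22613525390625, 55.05015182495117), 88.86437225341797)
jar 0.2 [375.7 213. ] 111 mean [ 0.5174 -0.4224  0.0395] z [0.0157 0.0375 0.0701] ((517.6580200195312, -424.4596252441406), (33.662071228027344, 33.23826217651367), 0.4226134121417999)
0.45
```

View pics/c1.png

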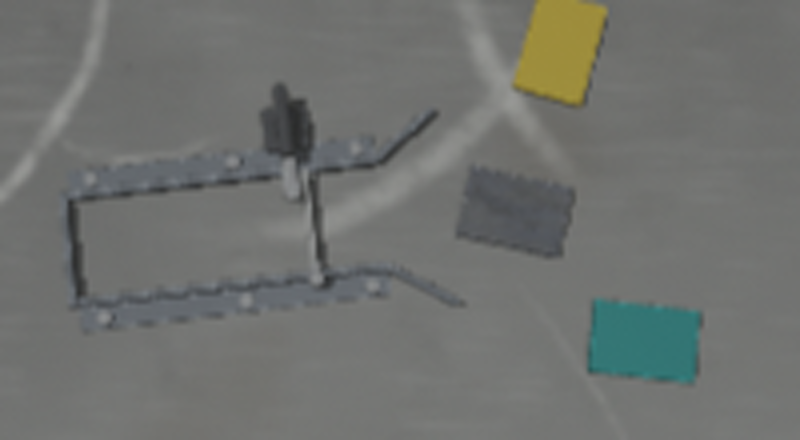

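View pics/c2.png

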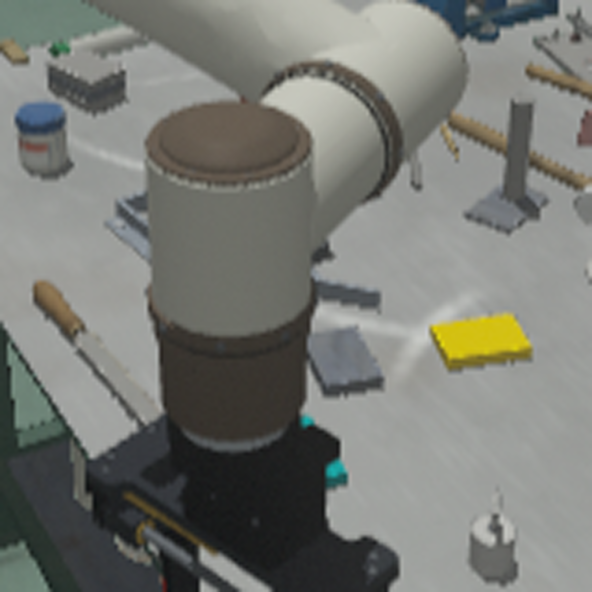

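```bash
cat > fit.py <<'E'
from h import *
from scipy.optimize import minimize, least_squares
np.set_printoptions(precision=4,suppress=True)
d=np.load('pics/top0.npy')
v,u=np.mgrid[165:245,165:285]; X=w('top',u,v,d[165:245,165:285]).reshape(-1,3)
print('table z',np.median(X[:,2]))
# wall points by height
def inner(pose,P):
    c,s=np.cos(pose[2]),np.sin(pose[2]); q=P[:,:2]-pose[:2]
    return np.stack([q@[c,s],q@[-s,c]],-1)
P=X[(X[:,2]>0.012)&(X[:,2]<0.029)]
def boxd(q,x0,x1,y0,y1):
    dx=np.maximum(np.maximum(x0-q[:,0],q[:,0]-x1),0);dy=np.maximum(np.maximum(y0-q[:,1],q[:,1]-y1),0);return np.hypot(dx,dy)
def segd(q,a,b,t):
    a=np.array(a);b=np.array(b);L=b-a;k=np.clip((q-a)@L/(L@L),0,1);return np.maximum(np.linalg.norm(q-a-k[:,None]*L,axis=1)-t,0)
def res(pose):
    q=inner(pose,P)
    D=np.min([segd(q,[-.06,.045],[.2,.045],0),segd(q,[-.06,-.045],[.2,-.045],0),segd(q,[.203,-.045],[.203,.045],0),
      segd(q,[-.06,.045],[-.114,.082],0),segd(q,[-.06,-.045],[-.114,-.082],0),segd(q,[0,-.041],[0,.041],0),boxd(q,-.007,.031,-.099,-.063)],axis=0)
    return np.minimum(D,.02)
best=None
for y in (0.02,.05,.08):
  for a in (80,90,100):
    s=least_squares(res,[.53,y,np.radians(a)],loss='soft_l1',f_scale=.003,x_scale=[.01,.01,.05])
    if best is None or s.cost<best.cost: best=s
L=best.x; print('lane',L,np.degrees(L[2]),best.cost,np.sqrt(np.mean(best.fun**2)))
np.save('lane.npy',L)
E
cat >> h.py <<'E'
def l2w(L,x,y,z=0):
    c,s=np.cos(L[2]),np.sin(L[2]); return np.array([L[0]+c*x-s*y,L[1]+s*x+c*y,z])
def w2l(L,X):
    c,s=np.cos(L[2]),np.sin(L[2]); q=np.asarray(X)[...,:2]-L[:2]; return np.stack([q@[c,s],q@[-s,c]],-1)
def pix(n,X):
    c=viewer.camera_params(n);P=np.linalg.inv(np.array(c['pose']));q=np.atleast_2d(X)@P[:3,:3].T+P[:3,3]
    q=q@np.array(c['mtx']).T; return q[:,:2]/q[:,2:]
def overlay(n,f,out,L,box,k=4,blank=None):
    p=cv2.imread('pics/'+f+'.png');x0,y0,x1,y1=box;p=cv2.resize(p[y0:y1,x0:x1],None,fx=k,fy=k,interpolation=cv2.INTER_CUBIC)
    def line(pts,col):
        q=(pix(n,np.array(pts))-[x0,y0]+.5)*k
        cv2.polylines(p,[np.int32(q)],False,col,1,cv2.LINE_AA)
    g=lambda x,y,z:l2w(L,x,y,z)
    for s in(1,-1): line([g(-.114,s*.0775,.022),g(-.06,s*.042,.022),g(.2,s*.042,.022)],(0,255,255))
    line([g(.2,.042,.022),g(.2,-.042,.022)],(0,255,255))
    line([g(0,.041,.032),g(0,-.041,.032)],(0,255,0))
    line([g(-.007,-.099,.02),g(.031,-.099,.02),g(.031,-.063,.02),g(-.007,-.063,.02),g(-.007,-.099,.02)],(255,255,0))
    line([g(.012,-.111,.059),g(.012,-.051,.059)],(0,0,255))
    if blank is not None:
        B=np.array(blank); line([l2w(B,a*.03,b*.044,.014) for a,b in((1,1),(1,-1),(-1,-1),(-1,1),(1,1))],(255,0,255))
    cv2.imwrite('pics/'+out+'.png',p)
def fitblank(d,m):
    v,u=np.nonzero(m&(d>0));X=w('top',u,v,d[v,u]);X=X[X[:,2]>.008]
    rc=cv2.minAreaRect(X[:,:2].astype(np.float32));return X,rc
E
cat > f2.py <<'E'
from h import *
np.set_printoptions(precision=4,suppress=True)
L=np.load('lane.npy');d=np.load('pics/top0.npy')
x=w('top',*np.meshgrid(np.arange(512),np.arange(384)),d)
m=np.zeros_like(d,bool);m[188:220,270:308]=1;m&=(x[...,2]>.007)&(x[...,2]<.03)
n,lab,st,ce=cv2.connectedComponentsWithStats(m.astype(np.uint8));print(st,ce)
m=lab==1+np.argmax(st[1:,4]);X,rc=fitblank(d,m);print(rc,X[:,2].mean())
c=X[:,:2].mean(0);_,V=np.linalg.eigh(np.cov((X[:,:2]-c).T));a=V[:,1];a*=np.sign(a[1]) # long axis
th=np.arctan2(a[1],a[0])-np.pi/2;B=np.array([*c,th]);np.save('blank.npy',B)
print('blank',B,'angle rel lane',np.degrees(np.arctan2(a[1],a[0])-L[2]),'in lane',w2l(L,c))
overlay('top','top0','ov',L,(160,150,360,260),4,B)
E
python3 fit.py; python3 f2.py
```

```text
table z 0.0004622655194794767
lane [0.5328 0.0415 1.7024] 97.53969867229031 0.007301865383039502 0.008701249059230821
[[     0      0    512    384 196126]
 [   290    188      1      1      1]
 [   303    189      1      1      1]
 [   274    192     30     23    467]
 [   299    194      1      1      1]
 [   270    196      1      1      1]
 [   272    200      1      1      1]
 [   270    204      1      2      2]
 [   307    206      1      1      1]
 [   303    208      1      1      1]
 [   304    210      1      1      1]
 [   274    213      1      1      1]
 [   279    212      1      1      1]
 [   286    218      1      1      1]
 [   298    218      2      1      2]] [[255.419  191.4716]
 [290.     188.    ]
 [303.     189.    ]
 [288.4454 202.9679]
 [299.     194.    ]
 [270.     196.    ]
 [272.     200.    ]
 [270.     204.5   ]
 [307.     206.    ]
 [303.     208.    ]
 [304.     210.    ]
 [274.     213.    ]
 [279.     212.    ]
 [286.     218.    ]
 [298.5    218.    ]]
((0.5444939136505127, -0.12899701297283173), (0.08772826939821243, 0.0610564686357975), 77.55347442626953) 0.014067749281647115
blank [ 0.5438 -0.1294 -0.1804] angle rel lane -17.876071900878788 in lane [-0.1708  0.0115]
```

View pics/ov.png

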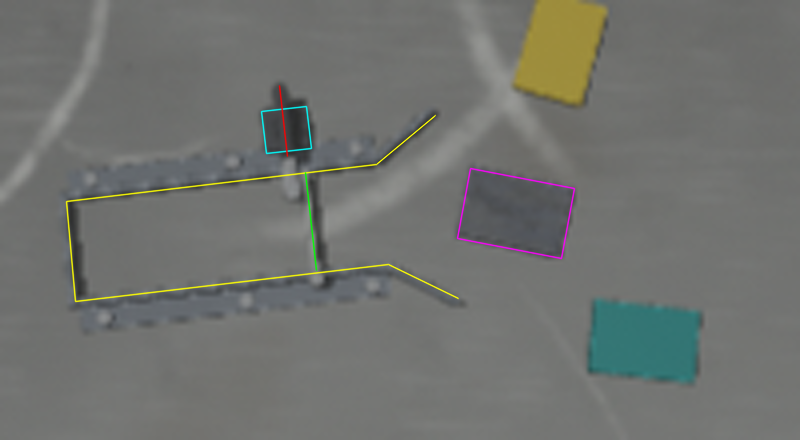

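Run:
```python
from h import *
np.set_printoptions(precision=4,suppress=True)
L=np.load('lane.npy');print('axis',l2w(L,.012,-.081))
d=np.load('pics/top0.npy');x=w('top',*np.meshgrid(np.arange(512),np.arange(384)),d)
m=np.zeros_like(d,bool);m[160:205,215:250]=1
X=x[m&(x[...,2]>.048)&(x[...,2]<.07)];print(len(X),X.mean(0),X.min(0),X.max(0),np.percentile(X[:,2],[10,50,90]));print(w2l(L,X).mean(0),w2l(L,X).min(0),w2l(L,X).max(0))
print(cv2.minAreaRect(X[:,:2].astype(np.float32)*1000))
j=x[225:245,115:140].reshape(-1,3);j=j[j[:,2]>.03];print('jar',j.mean(0))
s=r.sense();R=s['ee_rot'];print(np.degrees(np.arctan2(R[1,1],R[0,1])))
```

```text
axis [0.6115 0.064  0.    ]
68 [0.6107 0.0634 0.0577] [0.5823 0.0551 0.0496] [0.6411 0.0729 0.0653] [0.0534 0.058  0.062 ]
[ 0.0115 -0.0801] [ 0.0057 -0.111 ] [ 0.0176 -0.0515]
((611.8501586914062, 63.564727783203125), (59.5842170715332, 11.82661247253418), 7.932631969451904)
jar [0.4308 0.3947 0.0644]
108.72203840063467
```

move_arm([
  [[0,0,-0.1,0.49,0.78,-0.1,0.5],[0,0,-0.1,0.49,0.78,-0.1,0.5],[0,0,-0.1,0.49,0.78,-0.1,0.5],[0,0,-0.1,0.49,0.78,-0.1,0.5],[0,0,-0.1,0.49,0.78,-0.1,0.5],[0,0,-0.1,0.49,0.78,-0.1,0.5],[0,0,-0.1,0.49,0.78,-0.1,0.5],[0,0,-0.1,0.49,0.78,-0.1,0.5],[0,0,-0.1,0.49,0.78,-0.1,0.5],[0,0,-0.1,0.49,0.78,-0.1,0.5],[0,0,-0.1,0.49,0.78,-0.1,0.5],[0,0,-0.1,0.49,0.78,-0.1,0.5]],
])

```text
time_s: 1.95
tcp_pos: [0.5613, -0.0148, 0.2212]
ee_rot: [[0.009, -0.148, 0.989], [-0.005, 0.989, 0.148], [-1.0, -0.006, 0.008]]
wrist_force: [0.6, -0.5, -0.3]
gripper_width: 0.503
```

```bash
cat > go.py <<'E'
from h import *
from scipy.spatial.transform import Rotation as Ro
import sys
# go.py x y z yaw(jaw axis deg)
x,y,z,yaw=map(float,sys.argv[1:5]);s=r.sense();a=np.radians(yaw)
T=np.array([[0,np.cos(a),0],[0,np.sin(a),0],[-1,0,0.]]);T[:,2]=np.cross(T[:,0],T[:,1])
rv=Ro.from_matrix(T@s['ee_rot'].T).as_rotvec(degrees=True)/8
R=s['ee_rot'];np.set_printoptions(precision=3,suppress=True)
print('t',s['time_s'],'pos',s['tcp_pos'],'yaw',np.degrees(np.arctan2(R[1,1],R[0,1])),'j',s['joints'],'F',s['wrist_force'],'M',s['moment'],'w',s['gripper_width'])
print('turn',rv,'shift',(np.array([x,y,z])-s['tcp_pos'])/.06)
E
python3 go.py .6115 .0637 .15 97.5
```

```text
t 1.95 pos [ 0.561 -0.015  0.221] yaw 98.49256715409453 j [ 15.201  19.263 -14.933   0.488 -55.365 -96.982] F [ 0.603 -0.53  -0.309] M [-0.035 -0.097 -0.044] w 0.502988872300212
turn [ 0.035  0.066 -0.124] shift [ 0.836  1.308 -1.186]
```

move_arm([
  [[0.01,0.02,-0.04,0.28,0.45,-0.4,0.5],[0.01,0.02,-0.04,0.28,0.45,-0.4,0.5],[0.01,0.02,-0.04,0.28,0.45,-0.4,0.5],[0,0,0,0,0,0,0.5]],
])

```text
time_s: 2.45
tcp_pos: [0.6154, 0.0731, 0.1469]
ee_rot: [[0.003, -0.136, 0.991], [-0.0, 0.991, 0.136], [-1.0, -0.001, 0.003]]
wrist_force: [-0.3, -0.4, 0.4]
gripper_width: 0.499
```

```bash
python3 go.py .6115 .0637 .106 97.5
python3 - <<'E'
from h import *
cap('scene','scene1');p=cv2.imread('pics/scene1.png');cv2.imwrite('pics/c3.png',cv2.resize(p[120:280,180:340],None,fx=3.7,fy=3.7))
E
```

```text
t 2.45 pos [0.615 0.073 0.147] yaw 97.82959731482087 j [  21.753   29.072  -10.894    0.124  -49.863 -104.004] F [-0.292 -0.424  0.424] M [-0.025 -0.006  0.002] w 0.49878201074535355
turn [ 0.003  0.024 -0.041] shift [-0.066 -0.157 -0.682]
```

View pics/c3.png

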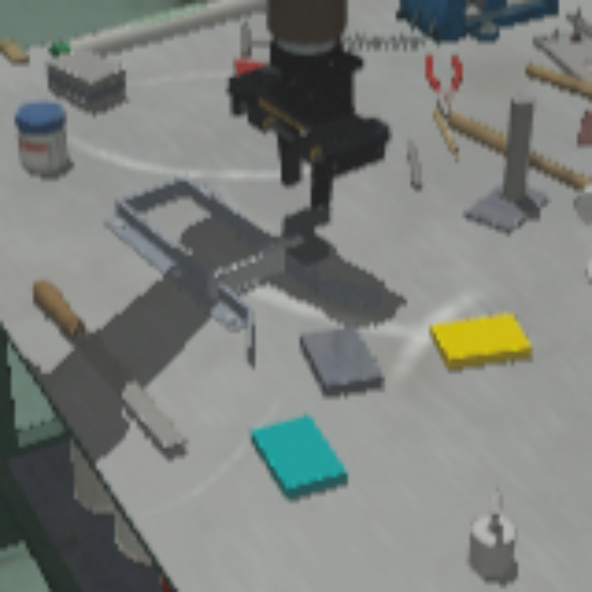

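Run:
```python
from h import *
np.set_printoptions(precision=4,suppress=True)
L=np.load('lane.npy')
d=np.load('pics/scene1.npy');x=w('scene',*np.meshgrid(np.arange(512),np.arange(384)),d)
q=w2l(L,x)
m=(abs(q[...,0]-.012)<.02)&(abs(q[...,1]+.081)<.045)&(x[...,2]>.05)&(x[...,2]<.068)
print(m.sum(),x[m].mean(0),np.percentile(x[m][:,2],[5,50,95]),q[m].min(0),q[m].max(0))
B=np.load('blank.npy');q=w2l(B,x);m=(abs(q[...,0])<.05)&(abs(q[...,1])<.06)&(x[...,2]>.009)&(x[...,2]<.025)
print(m.sum(),x[m].mean(0),np.median(x[m][:,2]),B,cv2.minAreaRect(x[m][:,:2].astype(np.float32)))
```

```text
37 [0.6124 0.0621 0.0554] [0.0503 0.0558 0.0603] [ 0.003  -0.1082] [ 0.0202 -0.0519]
249 [ 0.545  -0.1299  0.0134] 0.013385311496379781 [ 0.5438 -0.1294 -0.1804] ((0.5459030270576477, -0.12872466444969177), (0.09251408278942108, 0.0608556792140007), 77.80310821533203)
```

move_arm([
  [[0,0.02,-0.04,-0.06,-0.15,0,0.5],[0,0,0,0,0,0,0.5]],
])

```text
time_s: 2.75
tcp_pos: [0.6114, 0.0616, 0.1498]
ee_rot: [[0.004, -0.129, 0.992], [0.0, 0.992, 0.129], [-1.0, -0.0, 0.004]]
wrist_force: [-0.7, -0.2, -0.3]
gripper_width: 0.503
```

```bash
python3 go.py .6115 .0637 .106 97.5
```

```text
t 2.75 pos [0.611 0.062 0.15 ] yaw 97.39229587293222 j [  20.848   28.434  -11.533    0.082  -49.829 -103.509] F [-0.744 -0.195 -0.284] M [-0.037 -0.012  0.024] w 0.5031667985680721
turn [-0.002  0.027  0.013] shift [ 0.002  0.036 -0.73 ]
```

Both views agree on the handle and blank. Going down on the handle and gripping.

move_arm([
  [[0,0.02,0,0,0.02,-0.35,0.5],[0,0,0,0,0.02,-0.35,0.5],[0,0,0,0,0,0,0.0],[0,0,0,0,0,0,0.0],[0,0,0,0,0,0,0.0],[0,0,0,0,0,0,0.0]],
])

```text
time_s: 3.5
tcp_pos: [0.6115, 0.0666, 0.1128]
ee_rot: [[0.012, -0.122, 0.992], [0.013, 0.992, 0.122], [-1.0, 0.012, 0.013]]
wrist_force: [-5.8, 21.4, -4.0]
gripper_width: 0.133
```

```bash
python3 go.py .6115 .0637 .106 97.5
```

```text
t 3.5 pos [0.611 0.067 0.113] yaw 97.03243026506853 j [  21.09    30.895  -13.391   -0.646  -44.815 -103.608] F [-5.829 21.379 -4.008] M [5.883 1.68  0.197] w 0.13250318506485925
turn [-0.094  0.084  0.059] shift [ 0.    -0.048 -0.114]
```

move_arm([
  [[-0.05,0.05,0,0.02,0.06,0,0.0],[0,0,0,0,0,0,0.0]],
])

```text
time_s: 3.75
tcp_pos: [0.612, 0.0679, 0.1128]
ee_rot: [[0.002, -0.124, 0.992], [0.001, 0.992, 0.124], [-1.0, 0.001, 0.002]]
wrist_force: [1.1, 0.6, -4.1]
gripper_width: 0.136
```

```bash
python3 go.py .6115 .0637 .106 97.5
```

```text
t 3.75 pos [0.612 0.068 0.113] yaw 97.13883668294565 j [  21.365   31.147  -13.131   -0.015  -45.601 -104.216] F [ 1.079  0.554 -4.057] M [ 0.411 -0.471  0.098] w 0.13589684331609417
turn [-0.007  0.014  0.045] shift [-0.008 -0.069 -0.113]
```

move_arm([
  [[0,0,0.6,0,0,0,0.0],[0,0,0.6,0,0,0,0.0]],
])

```text
time_s: 4.0
tcp_pos: [0.6118, 0.0677, 0.1128]
ee_rot: [[0.002, -0.285, 0.958], [0.003, 0.958, 0.285], [-1.0, 0.003, 0.003]]
wrist_force: [0.1, 1.3, -3.6]
gripper_width: 0.153
```

```bash
python3 go.py .612 .068 .113 97.5
```

```text
t 4.0 pos [0.612 0.068 0.113] yaw 106.57306599121766 j [ 21.302  31.126 -13.1    -0.206 -45.606 -94.585] F [ 0.088  1.292 -3.61 ] M [ 0.134 -0.04  -0.896] w 0.1525867780844111
turn [-0.024  0.015 -1.134] shift [0.004 0.005 0.003]
```

move_arm([
  [[0,0,-0.8,0,0,0,0.0],[0,0,-0.8,0,0,0,0.0],[0,0,-0.8,0,0,0,0.0]],
])

```text
time_s: 4.38
tcp_pos: [0.6114, 0.0681, 0.1128]
ee_rot: [[0.003, 0.059, 0.998], [0.005, 0.998, -0.059], [-1.0, 0.005, 0.003]]
wrist_force: [-0.2, 2.3, -4.7]
gripper_width: 0.14
```

```bash
python3 go.py .612 .068 .113 97.5
```

```text
t 4.375 pos [0.611 0.068 0.113] yaw 86.64341547603543 j [  21.334   31.07   -13.187   -0.267  -45.467 -114.505] F [-0.17   2.287 -4.744] M [ 0.321 -0.15   0.097] w 0.1399745089823659
turn [-0.037  0.02   1.357] shift [ 0.01  -0.001  0.003]
```

move_arm([
  [[0,0,-1,0,0,0,0.0],[0,0,-1,0,0,0,0.0],[0,0,-1,0,0,0,0.0],[0,0,-1,0,0,0,0.0],[0,0,-1,0,0,0,0.0],[0,0,-1,0,0,0,0.0]],
])

```text
time_s: 5.12
tcp_pos: [0.6121, 0.0703, 0.1128]
ee_rot: [[0.01, 0.796, 0.605], [0.003, 0.605, -0.796], [-1.0, 0.01, 0.004]]
wrist_force: [1.4, 0.6, -4.1]
gripper_width: 0.131
```

```bash
python3 go.py .612 .068 .113 7.5
```

```text
t 5.125 pos [0.612 0.07  0.113] yaw 37.212540397776465 j [  21.613   31.026  -13.411    0.094  -44.979 -164.468] F [ 1.37   0.566 -4.092] M [-0.003 -0.274  0.08 ] w 0.13099691634692168
turn [-0.     0.074 -3.714] shift [-0.001 -0.039  0.003]
```

move_arm([
  [[0,0,0,0,0,0,0.6],[0,0,0,0,0,0,0.6],[0,0.07,0,0,0,0.5,0.6],[0,0,0.5,0,0,0.2,0.6],[0,0,1,0,0,0,0.6],[0,0,1,0,0,0,0.6],[0,0,1,0,0,0,0.6],[0,0,1,0,0,0,0.6],[0,0,1,0,0,0,0.6],[0,0,1,0,0,0,0.6],[0,0,1,0,0,0,0.6],[0,0,1,0,0,0,0.6],[0,0,1,0,0,0,0.6],[0,0,1,0,0,0,0.6],[0,0,1,0,0,0,0.6],[0,0,1,0,0,0,0.6],[0,0,1,0,0,0,0.6],[0,0,1,0,0,0,0.6],[0,0,1,0,0,0,0.6],[0,0,1,0,0,0,0.6]],
])

```text
time_s: 7.62
tcp_pos: [0.6156, 0.0686, 0.1695]
ee_rot: [[-0.002, -0.997, 0.079], [0.013, 0.079, 0.997], [-1.0, 0.003, 0.013]]
wrist_force: [0.1, 0.0, 0.2]
gripper_width: 0.598
```

```bash
python3 go.py .612 .068 .145 217
```

```text
t 7.625 pos [0.616 0.069 0.17 ] yaw 175.45689385852967 j [ 21.011  27.674  -9.098  -0.947 -53.084 -24.988] F [0.085 0.018 0.204] M [0.019 0.091 0.074] w 0.5982568398540827
turn [-0.085 -0.05   5.193] shift [-0.06  -0.01  -0.409]
```

move_arm([
  [[-0.08,-0.05,0.85,-0.06,0,0,0.6],[0,0,1,0,0,0,0.6],[0,0,1,0,0,0,0.6],[0,0,1,0,0,0,0.6],[0,0,1,0,0,0,0.6],[0,0,0.4,0,0,0,0.6]],
])

```text
time_s: 8.38
tcp_pos: [0.6127, 0.068, 0.1734]
ee_rot: [[0.007, -0.772, -0.635], [0.007, -0.635, 0.772], [-1.0, -0.009, 0.001]]
wrist_force: [0.3, -0.4, 0.4]
gripper_width: 0.603
```

```bash
python3 go.py .612 .068 .108 217
python3 - <<'E'
from h import *
cap('top','top2')
L=np.load('lane.npy');overlay('top','top2','ov2',L,(160,150,360,260),4)
E
```

```text
t 8.375 pos [0.613 0.068 0.173] yaw -140.55047822910038 j [ 21.267  27.015  -9.854  -0.277 -52.633  18.35 ] F [ 0.262 -0.438  0.384] M [-0.057  0.166 -0.021] w 0.6027516432891168
turn [-0.047  0.049 -0.306] shift [-0.012  0.    -1.09 ]
```

View pics/ov2.png

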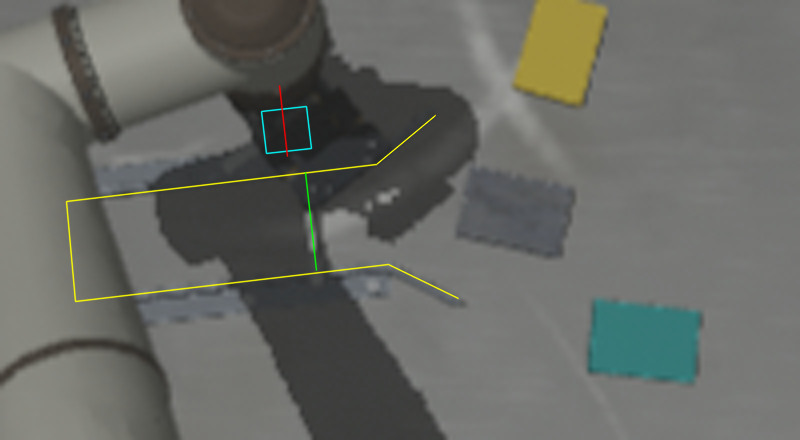

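Lock is hidden by the arm; the blank is unmoved at crop (517,210). Regrasping the handle.

move_arm([
  [[-0.04,0.05,-0.3,-0.02,0,-0.3,0.6],[0,0,0,0,0,-0.4,0.6],[0,0,0,0,0,-0.4,0.6],[0,0,0,0,0,0,0.6],[0,0,0,0,0,0,0.0],[0,0,0,0,0,0,0.0],[0,0,0,0,0,0,0.0],[0,0,0,0,0,0,0.0],[0,0,0,0,0,0,0.0]],
])

```text
time_s: 9.55
tcp_pos: [0.6139, 0.0678, 0.113]
ee_rot: [[0.01, -0.797, -0.604], [0.003, -0.604, 0.797], [-1.0, -0.01, -0.003]]
wrist_force: [1.2, 0.7, -1.5]
gripper_width: 0.137
```

```bash
python3 go.py .612 .068 .108 217
```

```text
t 9.55 pos [0.614 0.068 0.113] yaw -142.8721679153075 j [ 21.315  31.134 -13.146   0.054 -45.128  15.774] F [ 1.237  0.664 -1.504] M [-0.227  0.105 -0.072] w 0.13672235965962215
turn [-0.022  0.071 -0.016] shift [-0.032  0.003 -0.083]
```

Gripped at 11.9 mm with low force. Turning clockwise to the stop.

move_arm([
  [[0,0.05,-0.9,0,0,0,0.0],[0,0,-0.9,0,0,0,0.0],[0,0,-0.9,0,0,0,0.0],[0,0,-0.8,0,0,0,0.0]],
])

```text
time_s: 10.05
tcp_pos: [0.6142, 0.068, 0.113]
ee_rot: [[0.004, -0.989, -0.146], [0.0, -0.146, 0.989], [-1.0, -0.004, -0.0]]
wrist_force: [-0.5, -0.0, 0.9]
gripper_width: 0.137
```

```bash
python3 go.py .612 .068 .108 187.5
```

```text
t 10.05 pos [0.614 0.068 0.113] yaw -171.59309832027785 j [ 21.333  31.259 -12.92    0.112 -45.579 -13.005] F [-0.477 -0.007  0.928] M [-0.061  0.14   0.202] w 0.13740710491649577
turn [-0.001  0.032 -0.113] shift [-0.037  0.    -0.083]
```

move_arm([
  [[0,0.03,-0.3,0,0,0,0.0],[0,0,-0.3,0,0,0,0.0]],
])

```text
time_s: 10.3
tcp_pos: [0.6145, 0.068, 0.113]
ee_rot: [[0.001, -0.998, -0.065], [-0.001, -0.065, 0.998], [-1.0, -0.001, -0.001]]
wrist_force: [-0.6, -1.1, 0.5]
gripper_width: 0.145
```

```bash
python3 go.py .612 .068 .108 187.5
```

```text
t 10.3 pos [0.614 0.068 0.113] yaw -176.2715724237362 j [ 21.321  31.351 -12.733   0.106 -45.902 -17.666] F [-0.56  -1.062  0.513] M [-0.186  0.143  0.71 ] w 0.14536588574129333
turn [0.008 0.005 0.471] shift [-0.042  0.001 -0.084]
```

move_arm([
  [[0,0,0.1,0,0,0,0.6],[0,0,0,0,0,0,0.6],[0,0,0,0,0,0.6,0.6],[0,0,0,0,0,0.6,0.6],[0,0,-0.3,-0.25,-0.7,0,0.3],[0,0,-0.3,-0.25,-0.8,0,0.3],[0,0,-0.3,-0.25,-0.8,0,0.3],[0,0,-0.3,-0.25,-0.8,0,0.3]],
])

```text
time_s: 11.3
tcp_pos: [0.5541, -0.1194, 0.1876]
ee_rot: [[0.004, -0.996, 0.085], [-0.0, 0.085, 0.996], [-1.0, -0.004, 0.0]]
wrist_force: [-0.5, -0.3, 0.5]
gripper_width: 0.319
```

```bash
python3 go.py .533 -.203 .12 169.7
python3 - <<'E'
from h import *
np.set_printoptions(precision=4,suppress=True)
cap('top','top3')
L=np.load('lane.npy');overlay('top','top3','ov3',L,(160,150,360,260),4)
cap('scene','scene3');p=cv2.imread('pics/scene3.png');cv2.imwrite('pics/c4.png',cv2.resize(p[120:280,180:340],None,fx=3.7,fy=3.7))
E
```

```text
t 11.3 pos [ 0.554 -0.119  0.188] yaw 175.1338352676586 j [  4.23   21.922 -16.202   0.043 -51.63   -9.123] F [-0.466 -0.274  0.486] M [-0.018 -0.012  0.036] w 0.3191573168261961
turn [ 0.003  0.031 -0.679] shift [-0.352 -1.393 -1.127]
```

View pics/ov3.png

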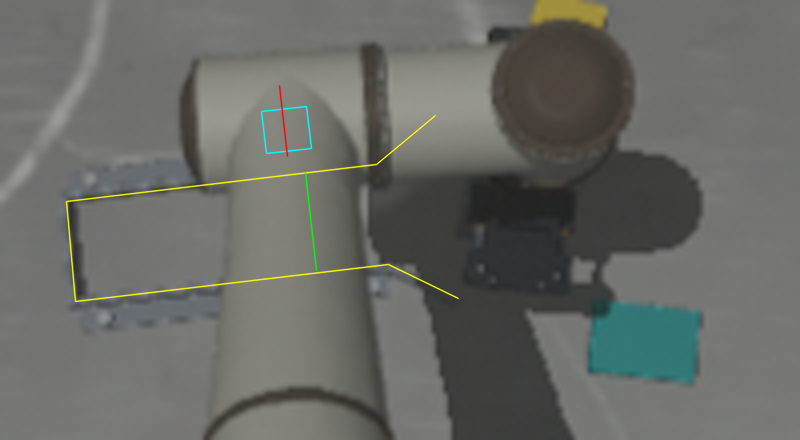

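View pics/c4.png

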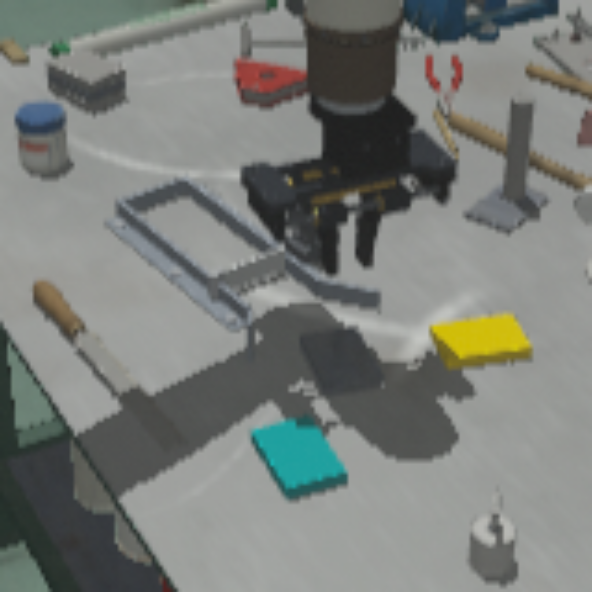

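move_arm([
  [[0,0,-0.3,-0.15,-0.7,0,0.3],[0,0.03,-0.3,-0.15,-0.7,0,0.3],[0,0,-0.1,-0.05,0,-0.5,0.3],[0,0,0,0,0,-0.5,0.3],[0,0,0,0,0,0,0.3]],
])

```text
time_s: 12.02
tcp_pos: [0.5325, -0.2082, 0.1276]
ee_rot: [[0.004, -0.982, 0.189], [-0.001, 0.189, 0.982], [-1.0, -0.004, 0.0]]
wrist_force: [-0.1, 0.6, 0.1]
gripper_width: 0.302
```

```bash
python3 go.py .533 -.203 .076 169.7
python3 - <<'E'
from h import *
cap('top','top4')
L=np.load('lane.npy');overlay('top','top4','ov4',L,(160,150,360,260),4,np.load('blank.npy'))
E
```

```text
t 12.025 pos [ 0.533 -0.208  0.128] yaw 169.09288083134527 j [ -5.119  26.596 -19.007   0.029 -44.177  -5.809] F [-0.136  0.604  0.071] M [ 0.055  0.09  -0.03 ] w 0.30201188548949753
turn [0.005 0.027 0.076] shift [ 0.008  0.087 -0.861]
```

View pics/ov4.png

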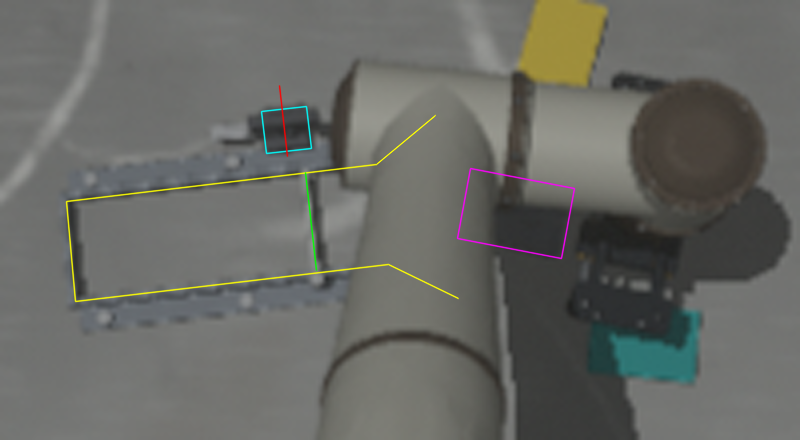

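move_arm([
  [[0,0.03,0.08,0,0,-0.4,0.3],[0,0,0,0,0,-0.4,0.3],[0,0,0,0,0,0,0.3]],
])

```text
time_s: 12.45
tcp_pos: [0.5378, -0.2078, 0.0855]
ee_rot: [[0.013, -0.985, 0.174], [-0.003, 0.174, 0.985], [-1.0, -0.013, -0.001]]
wrist_force: [0.6, -0.7, 1.3]
gripper_width: 0.299
```

```bash
cat > plan.py <<'E'
from h import *
np.set_printoptions(precision=4,suppress=True)
L=np.load('lane.npy')+[.003,.004,0]
h0=np.radians(-17.9);C=np.array([-.171,.0115]);h=h0
out=[]
def add():
    P=C-.0535*np.array([np.cos(h),np.sin(h)]);q=l2w(L,*P);out.append([*q[:2],np.degrees(h+L[2])+90,*C])
add()
for i in range(12):
    C=C+.006*np.array([np.cos(h),np.sin(h)]);
    if i<10:h-=h0/10
    add()
out=np.array(out);print(out);print('units',np.c_[np.diff(out[:,:2],axis=0)/.06,np.diff(out[:,2])/8])
E
python3 plan.py; python3 go.py .533 -.203 .076 169.7
```

```text
[[  0.5372  -0.1782 169.6397  -0.171    0.0115]
 [  0.5399  -0.1726 171.4297  -0.1653   0.0097]
 [  0.5425  -0.1669 173.2197  -0.1595   0.008 ]
 [  0.5449  -0.1611 175.0097  -0.1537   0.0065]
 [  0.5471  -0.1552 176.7997  -0.1479   0.0052]
 [  0.5491  -0.1493 178.5897  -0.142    0.0041]
 [  0.5509  -0.1433 180.3797  -0.136    0.0032]
 [  0.5525  -0.1373 182.1697  -0.1301   0.0024]
 [  0.554   -0.1312 183.9597  -0.1241   0.0018]
 [  0.5552  -0.1251 185.7497  -0.1181   0.0015]
 [  0.5563  -0.1189 187.5397  -0.1121   0.0013]
 [  0.5555  -0.113  187.5397  -0.1061   0.0013]
 [  0.5547  -0.107  187.5397  -0.1001   0.0013]]
units [[ 0.0455  0.0938  0.2237]
 [ 0.0425  0.0952  0.2237]
 [ 0.0395  0.0964  0.2238]
 [ 0.0365  0.0976  0.2237]
 [ 0.0334  0.0987  0.2237]
 [ 0.0303  0.0997  0.2238]
 [ 0.0272  0.1006  0.2237]
 [ 0.024   0.1014  0.2237]
 [ 0.0209  0.1021  0.2238]
 [ 0.0177  0.1027  0.2237]
 [-0.0131  0.0991  0.    ]
 [-0.0131  0.0991  0.    ]]
t 12.45 pos [ 0.538 -0.208  0.085] yaw 170.0023763611705 j [ -4.977  30.176 -20.68    0.218 -38.394  -5.191] F [ 0.566 -0.651  1.27 ] M [ 0.028  0.115 -0.03 ] w 0.2990994758884279
turn [ 0.025  0.092 -0.038] shift [-0.08   0.08  -0.158]
```

move_arm([
  [[0.02,0.08,-0.04,-0.09,0,-0.16,0.3],[0,0,0,0,0,0,0.3]],
])

```text
time_s: 12.7
tcp_pos: [0.5339, -0.2076, 0.0782]
ee_rot: [[0.006, -0.984, 0.178], [-0.001, 0.178, 0.984], [-1.0, -0.006, -0.0]]
wrist_force: [0.2, -0.9, 0.2]
gripper_width: 0.3
```

```bash
python3 go.py .533 -.203 .076 169.7
```

```text
t 12.7 pos [ 0.534 -0.208  0.078] yaw 169.7330587618263 j [ -5.032  30.651 -21.214   0.081 -37.796  -5.299] F [ 0.227 -0.877  0.194] M [ 0.03   0.068 -0.   ] w 0.3001534187886062
turn [ 0.01   0.042 -0.004] shift [-0.015  0.077 -0.036]
```

move_arm([
  [[0.01,0.04,0,0.02,0.12,-0.05,0.3],[0,0,0,0.02,0.12,0,0.3],[0,0,0,0.02,0.12,0,0.3],[0,0,0,0.02,0.12,0,0.3]],
])

```text
time_s: 13.2
tcp_pos: [0.5401, -0.1774, 0.0767]
ee_rot: [[0.003, -0.984, 0.178], [-0.001, 0.178, 0.984], [-1.0, -0.004, -0.0]]
wrist_force: [0.3, -1.7, -1.4]
gripper_width: 0.301
```

```bash
python3 go.py .5372 -.1782 .076 169.7
```

```text
t 13.2 pos [ 0.54  -0.177  0.077] yaw 169.74317748323665 j [ -1.839  30.511 -21.82    0.056 -37.468  -8.462] F [ 0.31  -1.75  -1.439] M [-0.6   -0.038 -0.094] w 0.3008189116519419
turn [ 0.005  0.025 -0.005] shift [-0.048 -0.014 -0.012]
```

move_arm([
  [[0,0.02,0.2,0.04,0.1,0,0.3],[0,0,0.22,0.04,0.1,0,0.3],[0,0,0.22,0.03,0.1,0,0.3],[0,0,0.22,0.03,0.1,0,0.3],[0,0,0.22,0.03,0.1,0,0.3]],
])

```text
time_s: 13.82
tcp_pos: [0.5508, -0.1461, 0.0768]
ee_rot: [[-0.0, -1.0, 0.018], [-0.002, 0.018, 1.0], [-1.0, -0.0, -0.002]]
wrist_force: [-0.8, -3.0, 0.1]
gripper_width: 0.299
```

```bash
python3 go.py .5491 -.1493 .076 178.6;  python3 - <<'E'
from h import *
cap('top','top5')
L=np.load('lane.npy');overlay('top','top5','ov5',L,(160,150,360,260),4)
cap('scene','scene5');p=cv2.imread('pics/scene5.png');cv2.imwrite('pics/c5.png',cv2.resize(p[120:280,180:340],None,fx=3.7,fy=3.7))
E
```

```text
t 13.825 pos [ 0.551 -0.146  0.077] yaw 178.99659173137655 j [  1.476  30.654 -21.552   0.168 -37.798  -2.613] F [-0.807 -2.968  0.055] M [-0.848  0.088  0.011] w 0.29850188661462795
turn [ 0.013 -0.    -0.05 ] shift [-0.028 -0.054 -0.013]
```

View pics/ov5.png

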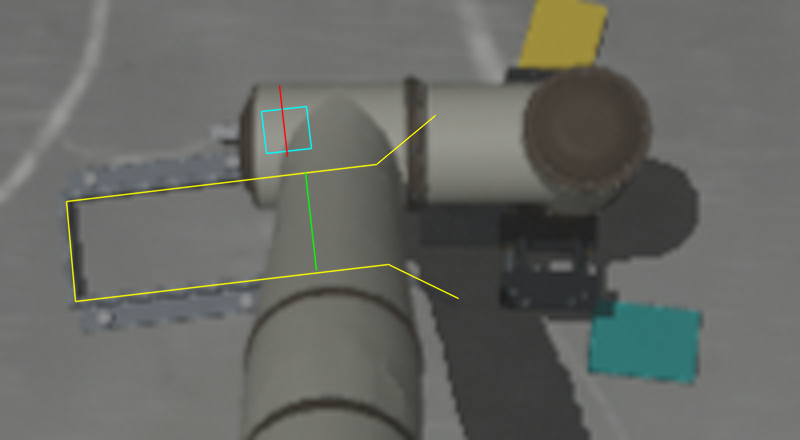

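View pics/c5.png

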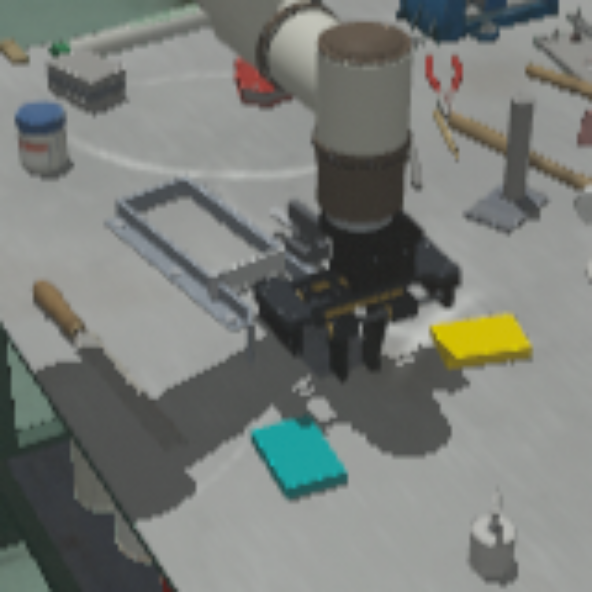

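move_arm([
  [[0,0,0.2,0.02,0.1,0,0.3],[0,0,0.22,0.02,0.1,0,0.3],[0,0,0.22,0.02,0.1,0,0.3],[0,0,0.22,0.02,0.1,0,0.3],[0,0,0.2,0.01,0.1,0,0.3]],
])

```text
time_s: 14.55
tcp_pos: [0.5567, -0.114, 0.0767]
ee_rot: [[0.001, -0.99, -0.139], [-0.002, -0.139, 0.99], [-1.0, -0.0, -0.002]]
wrist_force: [0.8, -2.2, -0.8]
gripper_width: 0.3
```

```bash
python3 go.py .5563 -.1189 .076 187.5
python3 - <<'E'
from h import *
np.set_printoptions(precision=4,suppress=True)
L=np.load('lane.npy');print('tool in lane',w2l(L+[.003,.004,0],r.sense()['tcp_pos']))
cap('scene','scene6');p=cv2.imread('pics/scene6.png');cv2.imwrite('pics/c6.png',cv2.resize(p[160:260,210:310],None,fx=6,fy=6))
E
```

```text
t 14.55 pos [ 0.557 -0.114  0.077] yaw -172.0123510910015 j [  4.795  30.538 -21.797   0.15  -37.638   3.074] F [ 0.847 -2.235 -0.844] M [-0.813 -0.017  0.015] w 0.3001880705767265
turn [ 0.011  0.004 -0.061] shift [-0.007 -0.081 -0.012]
tool in lane [-0.1609  0.0002]
```

View pics/c6.png

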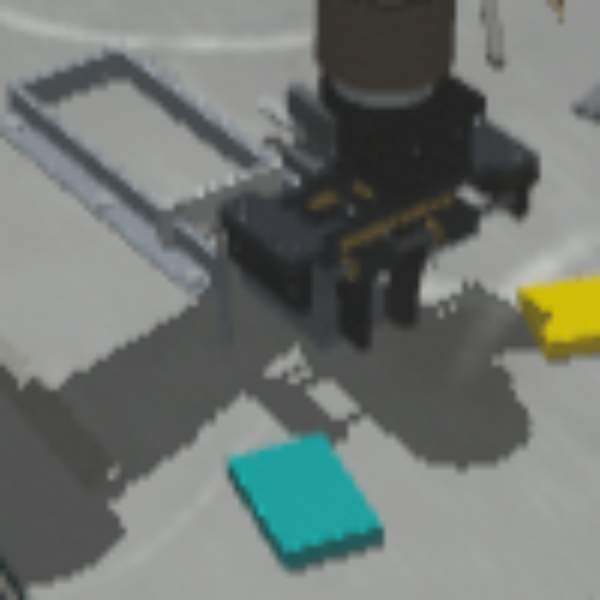

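move_arm([
  [[0,0,-0.06,-0.02,0.15,0,0.3],[0,0,0,-0.02,0.15,0,0.3],[0,0,0,-0.02,0.15,0,0.3],[0,0,0,-0.02,0.15,0,0.3],[0,0,0,-0.02,0.15,0,0.3],[0,0,0,-0.02,0.15,0,0.3]],
])

```text
time_s: 15.35
tcp_pos: [0.5487, -0.0559, 0.0767]
ee_rot: [[0.0, -0.991, -0.131], [-0.001, -0.131, 0.991], [-1.0, 0.0, -0.001]]
wrist_force: [1.2, -1.8, 0.1]
gripper_width: 0.301
```

```bash
cat > st.py <<'E'
from h import *
import sys
np.set_printoptions(precision=4,suppress=True)
L=np.load('lane.npy');s=r.sense();R=s['ee_rot'];print('t',s['time_s'],'lane',w2l(L+[.003,.004,0],s['tcp_pos']),'z',s['tcp_pos'][2],'yaw-lane',(np.degrees(np.arctan2(R[1,1],R[0,1]))%360)-187.5,'F',s['wrist_force'],'M',s['moment'],'x',R[:,0],'j6',s['joints'][5])
n=sys.argv[1]
cap('scene','s'+n);p=cv2.imread('pics/s'+n+'.png');cv2.imwrite('pics/s'+n+'c.png',cv2.resize(p[150:250,200:300],None,fx=6,fy=6))
E
python3 st.py 7
```

```text
t 15.35 lane [-0.1022  0.0005] z 0.076748264272473 yaw-lane 0.03982456265381984 F [ 1.1574 -1.7878  0.0605] M [-0.8562 -0.0086  0.003 ] x [ 0.0002 -0.0014 -1.    ] j6 -3.6278911346273643
```

View pics/s7c.png

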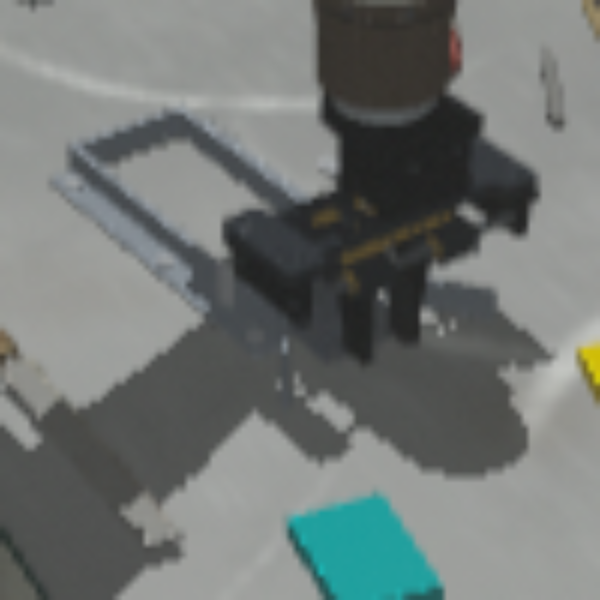

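move_arm([
  [[0,0,0,-0.02,0.15,0,0.3],[0,0,0,-0.02,0.15,0,0.3],[0,0,0,-0.02,0.15,0,0.3],[0,0,0,-0.02,0.15,0,0.3]],
])

```text
time_s: 15.9
tcp_pos: [0.5493, -0.0219, 0.0786]
ee_rot: [[0.012, -0.991, -0.135], [-0.006, -0.135, 0.991], [-1.0, -0.011, -0.008]]
wrist_force: [2.4, -3.9, -2.4]
gripper_width: 0.298
```

```bash
python3 st.py 8
```

```text
t 15.9 lane [-0.0685 -0.0045] z 0.07859929626669794 yaw-lane 0.2653288868550874 F [ 2.4368 -3.8612 -2.3784] M [-1.3414 -0.6486 -0.0761] x [ 0.012  -0.0061 -0.9999] j6 -7.803599384443044
```

View pics/s8c.png

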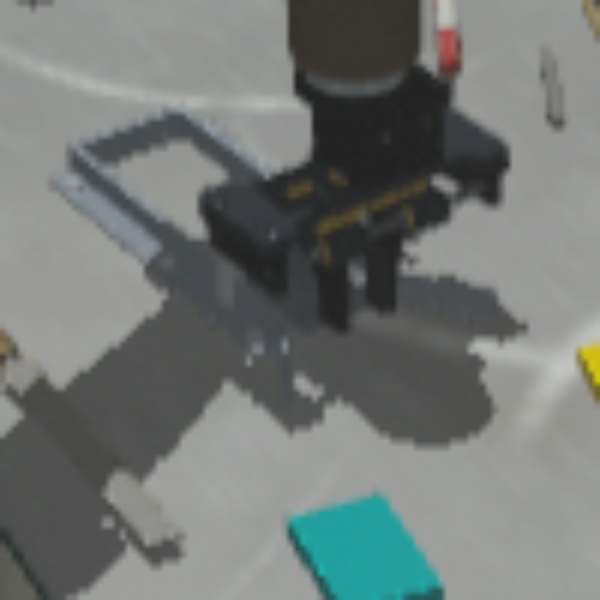

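move_arm([
  [[0.04,0.09,-0.03,-0.05,0.08,-0.03,0.3],[0,0,0,-0.04,0.1,-0.01,0.3],[0,0,0,-0.02,0.12,0,0.3]],
])

```text
time_s: 16.32
tcp_pos: [0.5466, -0.0036, 0.0788]
ee_rot: [[0.009, -0.991, -0.132], [-0.0, -0.132, 0.991], [-1.0, -0.009, -0.001]]
wrist_force: [2.1, -3.2, -2.1]
gripper_width: 0.302
```

```bash
python3 st.py 9
```

```text
t 16.325 lane [-0.0501 -0.0043] z 0.07882836507102414 yaw-lane 0.06104114169906438 F [ 2.0758 -3.1804 -2.0539] M [-0.9896 -0.5227 -0.1091] x [ 0.0087 -0.0003 -1.    ] j6 -9.353150644982028
```

View pics/s9c.png

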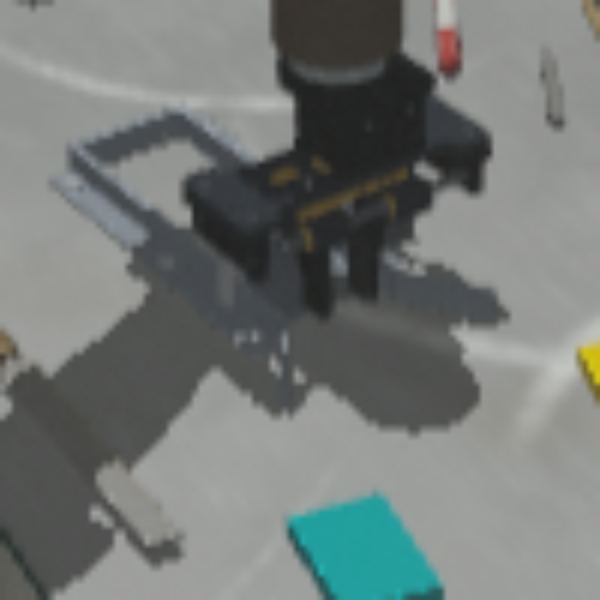

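move_arm([
  [[0,0.06,0,-0.06,0.15,-0.06,0.3],[0,0,0,-0.05,0.15,-0.03,0.3],[0,0,0,-0.04,0.15,-0.02,0.3],[0,0,0,-0.03,0.15,-0.01,0.3]],
])

```text
time_s: 16.88
tcp_pos: [0.5402, 0.0316, 0.0764]
ee_rot: [[0.01, -0.991, -0.134], [-0.002, -0.134, 0.991], [-1.0, -0.01, -0.004]]
wrist_force: [2.1, -4.3, 0.2]
gripper_width: 0.303
```

```bash
python3 st.py 10
```

```text
t 16.875 lane [-0.0143 -0.0025] z 0.07635409139570767 yaw-lane 0.1971113372690354 F [ 2.116  -4.2668  0.1616] M [-1.2049 -0.4427 -0.0731] x [ 0.0102 -0.0022 -0.9999] j6 -13.448182612879178
```

View pics/s10c.png

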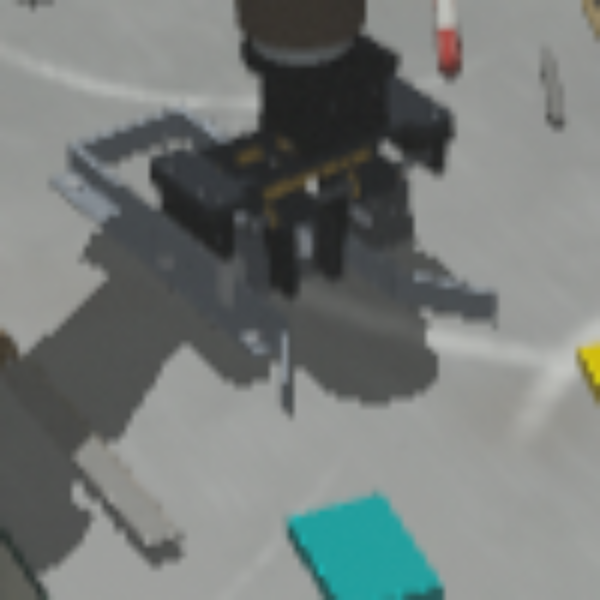

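move_arm([
  [[0,0.06,0,-0.05,0.15,-0.02,0.3],[0,0,0,-0.03,0.15,-0.01,0.3],[0,0,0,-0.03,0.15,-0.01,0.3],[0,0,0,-0.03,0.15,-0.01,0.3],[0,0,0,-0.03,0.15,-0.01,0.3]],
])

```text
time_s: 17.55
tcp_pos: [0.5326, 0.0764, 0.0761]
ee_rot: [[0.007, -0.991, -0.136], [-0.004, -0.136, 0.991], [-1.0, -0.007, -0.005]]
wrist_force: [2.9, -7.1, 3.4]
gripper_width: 0.299
```

```bash
python3 st.py 11
```

```text
t 17.55 lane [ 0.0311 -0.0009] z 0.0760783766315006 yaw-lane 0.3182648816391236 F [ 2.9308 -7.0608  3.3557] M [-1.7741 -0.6713 -0.0933] x [ 0.0071 -0.0037 -1.    ] j6 -18.32238823713383
```

View pics/s11c.png

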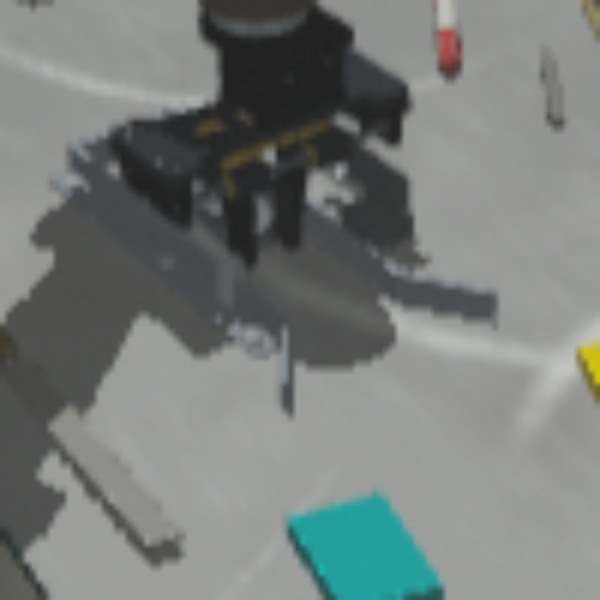

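move_arm([
  [[0.03,0.04,-0.03,-0.03,0.15,-0.01,0.3],[0,0,0,-0.03,0.15,-0.01,0.3],[0,0,0,-0.03,0.15,-0.01,0.3],[0,0,0,-0.03,0.15,-0.01,0.3],[0,0,0,-0.03,0.15,-0.01,0.3]],
])

```text
time_s: 18.23
tcp_pos: [0.5247, 0.1198, 0.0757]
ee_rot: [[0.002, -0.991, -0.134], [-0.003, -0.134, 0.991], [-1.0, -0.002, -0.003]]
wrist_force: [3.2, -6.7, 4.3]
gripper_width: 0.303
```

```bash
python3 st.py 12
```

```text
t 18.225 lane [0.0752 0.0012] z 0.07573950386206976 yaw-lane 0.18963925035691886 F [ 3.1664 -6.6588  4.3474] M [-1.9264 -0.5886 -0.0661] x [ 0.0021 -0.0028 -1.    ] j6 -22.8216938058179
```

View pics/s12c.png

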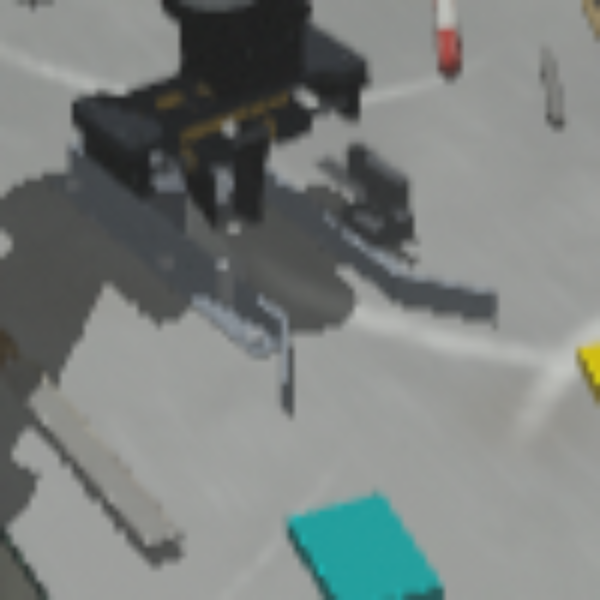

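move_arm([
  [[0,0,0,-0.02,0.15,-0.01,0.3],[0,0,0,-0.01,0.11,-0.01,0.3],[0,0,0,0,0,0,0.3]],
])

```text
time_s: 18.65
tcp_pos: [0.5227, 0.135, 0.0755]
ee_rot: [[0.001, -0.991, -0.136], [-0.004, -0.136, 0.991], [-1.0, -0.0, -0.004]]
wrist_force: [1.5, 0.7, -0.8]
gripper_width: 0.299
```

```bash
python3 st.py 13;python3 - <<'E'
from h import *
cap('top','top13')
L=np.load('lane.npy');overlay('top','top13','ov13',L,(160,150,360,260),4)
E
```

```text
t 18.65 lane [0.0905 0.0012] z 0.07546457064370775 yaw-lane 0.29001968751265395 F [ 1.4873  0.6946 -0.7655] M [ 0.2213 -0.2421 -0.0384] x [ 0.001  -0.0043 -1.    ] j6 -24.36407752528884
```

View pics/ov13.png

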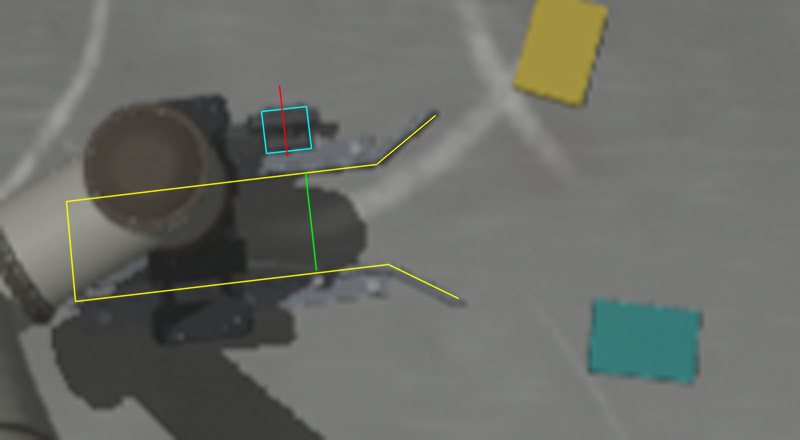

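move_arm([
  [[0,0,0,0.01,-0.06,0,0.3],[0,0,0,0,0,0.4,0.3],[0,0,0,0,0,0.7,0.3],[0,0,0,0,0,0.6,0.5],[0,0,0,0.5,-0.4,0,0.5],[0,0,0,0.6,-0.6,0,0.5],[0,0,0,0.5,-0.3,0,0.5],[0,0,0,0,0,0,0.5]],
])

```text
time_s: 19.75
tcp_pos: [0.6162, 0.0497, 0.1764]
ee_rot: [[-0.014, -0.991, -0.135], [-0.005, -0.135, 0.991], [-1.0, 0.014, -0.004]]
wrist_force: [-0.5, 0.6, 0.9]
gripper_width: 0.497
```

```bash
python3 go.py .6145 .068 .108 187.5; python3 st.py 14;python3 - <<'E'
from h import *
cap('top','top14')
L=np.load('lane.npy');overlay('top','top14','ov14',L,(160,150,360,260),4)
E
```

```text
t 19.75 pos [0.616 0.05  0.176] yaw -172.2417327035405 j [ 19.608  27.418  -8.767   0.042 -54.655 -11.873] F [-0.468  0.635  0.902] M [ 0.055  0.159 -0.042] w 0.4970735106554583
turn [ 0.039 -0.098 -0.032] shift [-0.028  0.304 -1.14 ]
t 19.75 lane [-0.0063 -0.0803] z 0.17637704667663276 yaw-lane 0.25826729645950763 F [-0.4682  0.6354  0.9018] M [ 0.0548  0.1587 -0.042 ] x [-0.0136 -0.0055 -0.9999] j6 -11.873185065508666
```

View pics/ov14.png

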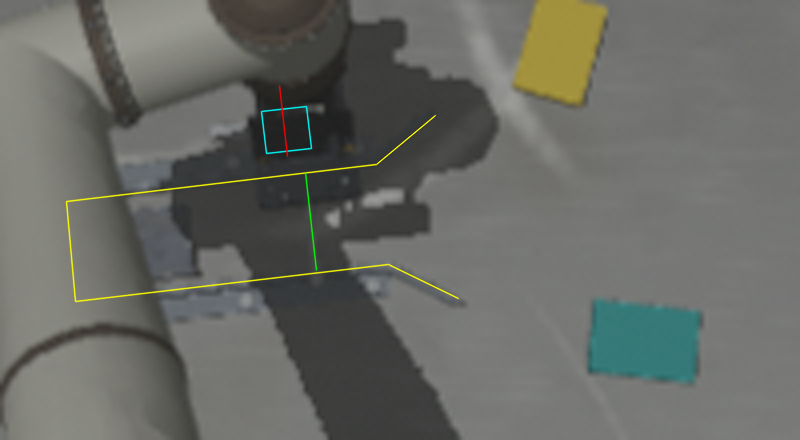

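View pics/s14c.png

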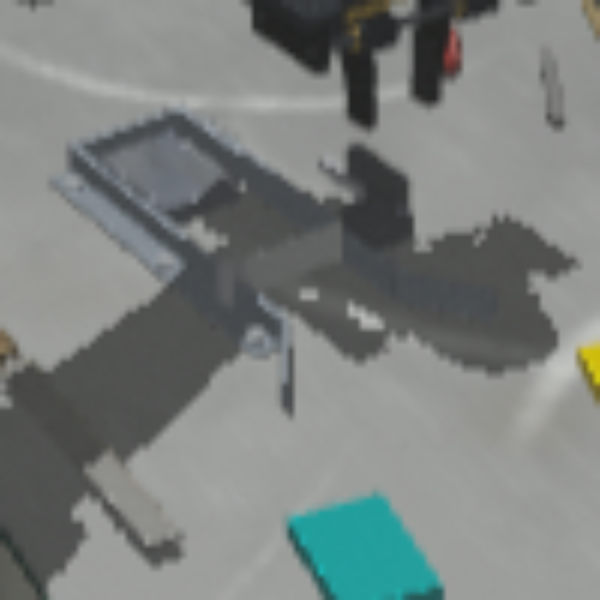

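move_arm([
  [[0.04,-0.1,-0.03,-0.03,0.3,0,0.5],[0,0,0,0,0,-0.4,0.5],[0,0,0,0,0,-0.4,0.5],[0,0,0,0,0,-0.3,0.5],[0,0,0,0,0,0,0.5]],
])

```text
time_s: 20.48
tcp_pos: [0.6074, 0.0767, 0.1098]
ee_rot: [[-0.001, -0.99, -0.139], [0.002, -0.139, 0.99], [-1.0, 0.001, 0.002]]
wrist_force: [-0.8, -0.6, 1.1]
gripper_width: 0.499
```

```bash
python3 go.py .6145 .068 .108 187.5
```

```text
t 20.475 pos [0.607 0.077 0.11 ] yaw -171.99285011335596 j [ 22.277  31.141 -13.654  -0.181 -45.203 -14.142] F [-0.754 -0.599  1.108] M [-0.022  0.114  0.001] w 0.499476193765985
turn [-0.015 -0.006 -0.063] shift [ 0.119 -0.145 -0.03 ]
```

move_arm([
  [[0,0,-0.06,0.11,-0.14,0,0.5],[0,0,0,0,0,0,0.5]],
])

```text
time_s: 20.72
tcp_pos: [0.6146, 0.0695, 0.1117]
ee_rot: [[0.002, -0.991, -0.133], [0.003, -0.133, 0.991], [-1.0, -0.002, 0.003]]
wrist_force: [0.2, 0.8, 0.9]
gripper_width: 0.502
```

```bash
python3 go.py .6145 .068 .108 187.5
```

```text
t 20.725 pos [0.615 0.07  0.112] yaw -172.36262454252227 j [ 21.382  31.437 -12.717  -0.154 -45.68  -13.637] F [0.177 0.81  0.851] M [0.007 0.169 0.035] w 0.5022079779587851
turn [-0.02   0.014 -0.017] shift [-0.002 -0.025 -0.062]
```

move_arm([
  [[0,0,0,0,-0.02,0,0.0],[0,0,0,0,0,0,0.0],[0,0,0,0,0,0,0.0],[0,0,0,0,0,0,0.0],[0,0,0,0,0,0,0.0],[0,0,0.8,0,0,0,0.0],[0,0,0.8,0,0,0,0.0]],
])

```text
time_s: 21.6
tcp_pos: [0.6144, 0.0679, 0.1132]
ee_rot: [[0.002, -0.935, -0.353], [0.004, -0.353, 0.935], [-1.0, -0.003, 0.003]]
wrist_force: [-0.6, 0.7, 0.4]
gripper_width: 0.133
```

```bash
python3 go.py .6145 .068 .113 277.5
```

```text
t 21.6 pos [0.614 0.068 0.113] yaw -159.3067925171126 j [ 21.222  31.305 -12.664  -0.248 -45.867  -0.356] F [-0.617  0.68   0.394] M [ 0.01   0.291 -0.127] w 0.1331898766029719
turn [-0.031 -0.01   9.601] shift [ 0.002  0.001 -0.003]
```

Turning freely (0.13 N m). Continue.

move_arm([
  [[-0.03,0,1,0,0,0,0.0],[0,0,1,0,0,0,0.0],[0,0,1,0,0,0,0.0],[0,0,1,0,0,0,0.0],[0,0,1,0,0,0,0.0],[0,0,1,0,0,0,0.0],[0,0,1,0,0,0,0.0],[0,0,1,0,0,0,0.0]],
])

```text
time_s: 22.6
tcp_pos: [0.6145, 0.0681, 0.1132]
ee_rot: [[0.0, -0.061, -0.998], [0.002, -0.998, 0.061], [-1.0, -0.002, -0.0]]
wrist_force: [-0.5, -0.5, 2.0]
gripper_width: 0.135
```

```bash
python3 go.py .6145 .068 .113 277.5
```

```text
t 22.6 pos [0.615 0.068 0.113] yaw -93.49979096217457 j [ 21.253  31.346 -12.617  -0.16  -45.982  65.358] F [-0.451 -0.52   1.996] M [-0.042  0.312 -0.112] w 0.13522388317394568
turn [-0.016 -0.     1.375] shift [-0.    -0.001 -0.003]
```

move_arm([
  [[0,0,0.8,0,0,0,0.0],[0,0,0.6,0,0,0,0.0],[0,0,0.5,0,0,0,0.0]],
])

```text
time_s: 22.98
tcp_pos: [0.6146, 0.0681, 0.1132]
ee_rot: [[-0.0, 0.208, -0.978], [0.003, -0.978, -0.208], [-1.0, -0.003, -0.0]]
wrist_force: [1.5, -0.7, -0.7]
gripper_width: 0.14
```

```bash
python3 go.py .6145 .068 .113 277.5
```

```text
t 22.975 pos [0.615 0.068 0.113] yaw -77.99964012954278 j [ 21.231  31.356 -12.567  -0.222 -46.024  80.923] F [ 1.483 -0.744 -0.726] M [-0.093 -0.391 -0.732] w 0.13974585147514526
turn [-0.021 -0.    -0.563] shift [-0.002 -0.001 -0.003]
```

move_arm([
  [[0,0,0,0,0,0,0.6],[0,0,0,0,0,0,0.6],[0,0,0,0,0,0,0.6],[0,0,0,0,0,0.6,0.6],[0,0,0,0,0,0.8,0.6],[0,0,0,0,-1,0.3,0.6],[0,0,0,0,-1,0.2,0.6],[0,0,0,-0.2,-1,0,0.6],[0,0,0,-0.2,-1,0,0.6],[0,0,0,-0.2,-1,0,0.6],[0,0,0,-0.2,-1,0,0.6],[0,0,0,-0.2,-1,0,0.6],[0,0,0,-0.2,-1,0,0.6],[0,0,0,0,0,0,0.6]],
])

```text
time_s: 24.72
tcp_pos: [0.5398, -0.4229, 0.2306]
ee_rot: [[0.005, 0.21, -0.978], [-0.001, -0.978, -0.21], [-1.0, 0.002, -0.004]]
wrist_force: [-1.1, 0.5, -0.5]
gripper_width: 0.597
```

```bash
python3 st.py 15;python3 - <<'E'
from h import *
np.set_printoptions(precision=4,suppress=True)
_,d=cap('top','top15')
L=np.load('lane.npy');overlay('top','top15','ov15',L,(160,150,360,260),4)
x=w('top',*np.meshgrid(np.arange(512),np.arange(384)),d);q=w2l(L,x)
m=(q[...,0]>.04)&(q[...,0]<.196)&(abs(q[...,1])<.04)&(x[...,2]>.008)&(x[...,2]<.019);X=q[m];print('blank in lane',len(X),np.percentile(X,[3,97],axis=0),cv2.minAreaRect(X.astype(np.float32)*1000))
m=(abs(q[...,0]-.012)<.035)&(abs(q[...,1]+.081)<.035)&(x[...,2]>.048)&(x[...,2]<.068);X=q[m];print('handle',cv2.minAreaRect(X.astype(np.float32)*1000))
j=x[225:245,115:140].reshape(-1,3);j=j[j[:,2]>.03];print('jar',j.mean(0))
for q in spotter.trace('top','mandrel')[:1]:
    mm=q['mask']&(d>0);print('mandrel',q['conf'],x[mm].mean(0))
E
```

```text
t 24.725 lane [-0.4648  0.0575] z 0.23061336064630944 yaw-lane 94.59932968607535 F [-1.0975  0.4925 -0.5135] M [-0.0021  0.1508  0.0262] x [ 0.0048 -0.0011 -1.    ] j6 126.7484358211966
blank in lane 433 [[ 0.1033 -0.0258]
 [ 0.1865  0.0312]] ((144.6662139892578, 2.6181564331054688), (88.53457641601562, 60.97488021850586), 0.916387677192688)
handle ((11.738419532775879, -81.32209777832031), (11.666108131408691, 60.18244934082031), 0.3764648735523224)
jar [0.4303 0.392  0.0734]
```

View pics/ov15.png

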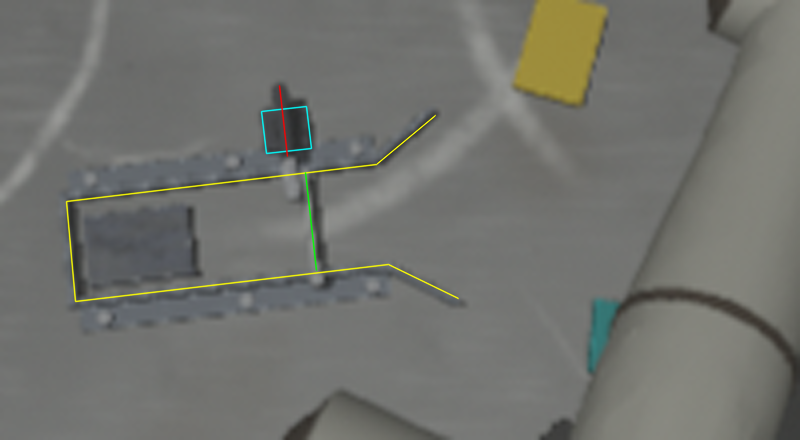

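View pics/s15c.png

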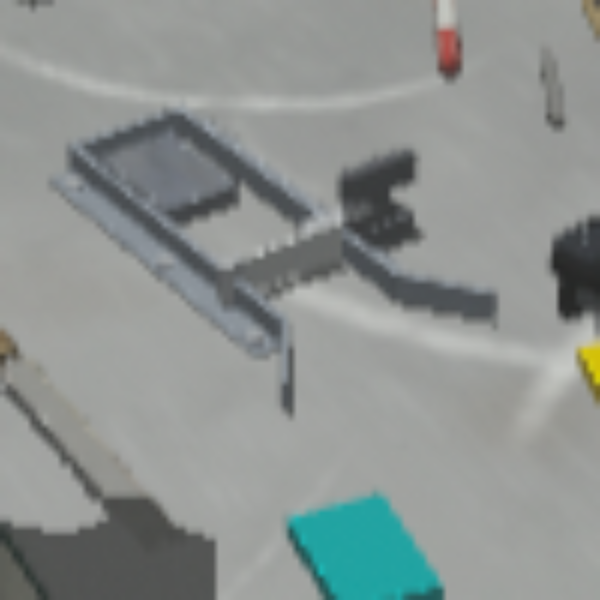

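```bash
python3 -c "
from station import r
print(r.finish_job())"
```

```text
the job is handed in; nothing more can be done
None
```

The blank is in the lane past the gate, the gate is shut, and the handle is back at its locked stop. I handed the job in at about 25 s of the 69 s allowed.

- **Unlocking:** The handle was blocked anticlockwise (about 0.9 N m). It turned clockwise about a quarter turn to its other stop, with one regrasp on the way.
- **Feeding:** I pushed the dark grey blank from behind with two part-open fingertips, in a gentle arc into the mouth and then straight through the gate. It was never gripped. Wrist force stayed under about 9 N while pushing.
- **Locking:** I turned the handle back anticlockwise until it pressed on the stop (0.73 N m), then let go and moved the arm clear.

**Last checks:**
- The blank lies at about lane x = 100 to 189 mm, so its rear edge is about 18 mm past the 82 mm that the gate's swing needs.
- In both camera views the gate is shut. The handle measures within 0.4° of its locked direction, with the bar across the lane behind the gate.
- The jar is within about 3 mm of where it started, which is within the error of the measurement.

**What failed or disagreed:**
- The trained network did not find the mandrel in the last picture, because the arm was over it. I could not re-measure the mandrel, but the fingertips stayed about 90 mm above it.
- The handle as gripped was about 3 to 4 mm from where the cameras placed it, more than the stated 2 mm. I corrected for this in the pushing.
- The first grip on the handle was off centre and briefly put about 22 N on the wrist, which I relieved by shifting a few millimetres.

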